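# Dry the damp beaker

## Robot

A 6-joint arm with a two-finger parallel gripper is mounted at the origin on the work surface. World frame = base frame: x ahead of the robot, y to its left, z up, the work surface at z = 0. Lengths are in m, angles in rad, forces in N, time in s.
With the tool pointing down it reaches from about 0.3 to 0.875 m from the base axis. Payload 6.4 kg.
Tool frame: the origin (TCP) lies at the very end of the fingers, on their centre line; the grasp point (between the pads) lies 19 mm behind it; z points along the fingers, y is the line along which they close (so a half turn about z gives the same grasp; the last joint's range is limited). The gripper opens to 85 mm and grips with 20 to 120 N. Pads are 22 mm wide; open, the fingers measure 114 mm over their backs; the gripper's body (76 mm by 85 mm) begins 54 mm behind the grasp point. The pads swing forward as they close: fully open they stand 13 mm farther back than shut.
Start: joints at [1.11, 0.181, 1.607, -0, 1.354, -0.206], TCP at [0.145, 0.556, 0.231] pointing down, gripper open.
Joint ranges: [-2.99, 2.99], [-0.89, 2.07], [0.3, 2.58], [-1.14, 4.28], [0, 2.63], [-3.12, 3.12]. Speed limits (rad/s): [2.57, 2.57, 3.01, 3.14, 3.14, 3.14].

## Interface

Orientations are given as a unit quaternion [w, x, y, z].
In Python, from bench import env, vision, order gives the robot as it stands.
- The arm moves only by the tool step_arm, never from a script. Its argument "targets" is a list of rows, each an object with "slide": the shift along the tool's x, y, z in cm, a list of three; "twist": the turn, a rotation vector about the tool's x, y, z in degrees, a list of three. In form: [{"slide": [tx, ty, tz], "twist": [rx, ry, rz]}, ...]. A call has 1 to 10 rows; each row is the pose to reach, as a shift and turn from the pose commanded when the call began, along the tool's axes at that moment; what a row does not reach only later rows make up. A row lasts 1/8 s, in which the tool goes at most 62.5 mm and 10.7 degrees, less where a joint would pass 70% of its speed; a pose out of reach is approached as far as the arm can. A call with a gripper value outside its range is refused whole. "gripper" is the closure, from 0 (fully open) to 1 (shut), set as the call begins (left out, the last holds). The fingers move at their own pace and stop on an object; the grip force is fixed at half the most. Time passes only in rows, so rows that repeat a pose let the fingers close. It gives the time, the measured TCP pose, the force, the opening and the grip force at its end, in the units of the state.
- env.observe(): the state, without advancing time (a new reading comes with each control period).
- vision.snapshot(name): name is "scene" or "top"; returns (picture, depth): 400x640x3 uint8, red, green, blue; 400x640 float32, m along the optical axis (not along the pixel's ray), 0 where there is no reading.
- vision.camera_params(name): a dict with "intrinsics" (3x3 intrinsics, pixels), "dist" ([k1, k2, p1, p2, k3] as OpenCV has them; the pictures are not rectified), "pose" (4x4, takes a point from camera to world coordinates). Camera axes: x right, y up, looking along -z (the intrinsics and any distortion apply to the point x, -y, -z); pixel columns grow to the right and rows downward; lengths in m; the calibration is good to about 2 mm. A picture is of the moment at which its call begins. camera_params takes no time and is no camera call.
- order.finish_job(): hands the job in; it is judged then, once.
The state is a dict: "t": time; "q": joint angles; "joint_vel": joint speeds; "tau": joint torques, N m; "eef_pos": TCP position; "tcp_rot": TCP orientation; "wrist_force": force on the tool from outside, world axes, zero at the start; "moment": the same for the moment, N m; "width": finger opening in m; "gripper_force": force on a finger pad.
Only numpy, scipy, OpenCV 4.12 (cv2) and the standard library are available. Lean on these libraries where they do the work, as an engineer would, in place of code of your own. Each camera call takes 0.05 s, during which the arm holds its last target. There are 200 camera calls.

## Task

One of the two clay beakers on the ware board (either may be it) is still damp and so clearly heavier than the other: find it by lifting, and set it down gently, upright, on the round metal plate of the white dryer. The dry one must end standing on the ware board. Then turn the dryer's dial until its white pointer is on the red mark, and leave everything else undisturbed.

Things in the scene. Friction and masses are not known exactly. Their poses are not given: they have to be found in the camera images.
- cup_1: Unfired clay beaker, grey-brown, open at the top: 95 mm tall, 62 mm outside diameter at the rim tapering to 54 mm at the foot, wall 6 mm. Origin: centre of its underside, z up along the beaker. The two beakers look the same: the damp one weighs about 0.44 kg, the dry one about 0.26 kg (each within 8 %); which is which can only be felt by lifting.
- cup_2: Unfired clay beaker, grey-brown, open at the top: 95 mm tall, 62 mm outside diameter at the rim tapering to 54 mm at the foot, wall 6 mm. Origin: centre of its underside, z up along the beaker. The two beakers look the same: the damp one weighs about 0.44 kg, the dry one about 0.26 kg (each within 8 %); which is which can only be felt by lifting.
- ware_board: Wooden board lying on the table, 120 (x) by 270 (y) by 18 mm thick, fixed; the beakers stand on it about 150 mm apart along its y. Origin: centre of its underside; its top is 18 mm above.
- dryer: White electric dryer, fixed on the table, 200 mm (x) by 370 mm (y). Origin: centre of its underside. Its +y half is a low base with the round plate; its -y half is a console, 180 mm wide in y and 70 mm high, with the dial on its level top.
- plate_centre (a point): Centre of the upper face of the dryer's round aluminium plate (160 mm diameter, 50 mm above the table), 98 mm along the dryer's +y from its origin.
- dial (a joint): Angle of the dial, rad: 0 to 2.7 between its end stops, growing clockwise seen from above; it stays where it is left (friction about 0.06 N m). At 0 the pointer points along the dryer's +y.
- dial_grip (a point): Point on the dial's upright axis at which to grip. The dial is a grey disc (80 mm diameter, 8 mm high) with a black bar on it, 66 mm long, 16 mm wide, 38 mm high, centred on the axis; this point is 14 mm below the bar's top and 103 mm above the table. The point's y axis runs along the bar towards the pointer.
- pointer (a point): Tip of the dial's white pointer, 56 mm from the dial's axis, just above the black scale; the pointer lies at one end of the bar, and a white line on the bar's top leads to it.
- red_mark (a point): Inner part of the red mark on the dial's black scale, 56 mm from the dial's axis; the mark is 14 mm wide round the scale and 20 mm long (53 to 73 mm from the axis). The pointer is exactly on it when the tip and this point coincide. It is fixed and lies clockwise of the pointer at the start.
- glaze_jar: Glaze jar with white lid, 68 mm diameter, 100 mm tall, standing; origin at the centre of its underside. Bystander: leave it alone.
- glaze_brush: Brush lying on the table, 180 mm long, along its own x. Bystander: leave it alone.
- beater: Flat dark wooden beater lying on the table, 200 by 45 by 14 mm, origin at the centre of its underside. Bystander: leave it alone.
Not all that is in view belongs to the job. Leave any blue look-alike of the cup_1 alone.

How it is judged:
By the outcome, as a careful person would: the job done as asked, in the order asked, and still so for the second after the job is handed in, with the robot touching nothing.
It also fails if it takes over 72 s, if anything falls off the work surface, if the arm or the gripper's body presses on something with over 40 N, if the wrist force passes 120 N, or if a joint passes its speed limit or range.

## Working session

There is one attempt and no reset: what is moved stays moved. The work goes in short steps, Python scripts to look and compute and a tool call to move; the robot and the scene stay as the last step left them, time stands still between calls to the robot, and variables do not carry over. Pictures are saved under pics/ and viewed, at most 10 in all, crops included, and the job is handed in when it is done.

Besides the shell and the picture viewer there is one more tool, called after "Request:" as name(argument=value, ...) on one line, values as JSON. step_arm: Moves the arm, as the interface text tells. Its arguments: {"type":"object","properties":{"targets":{"type":"array","items":{"type":"object","properties":{"slide":{"type":"array","items":{"type":"number"}},"twist":{"type":"array","items":{"type":"number"}}}}},"gripper":{"type":"number"}},"required":["targets"]}

```bash
mkdir -p pics
cat > h.py <<'E'
import numpy as np, cv2
from bench import env, vision, order
def snap(n):
    p,d=vision.snapshot(n); return p,d,vision.camera_params(n)
def ray(c,uv):
    K=np.array(c["intrinsics"],float);D=np.array(c["dist"],float);T=np.array(c["pose"])
    u=cv2.undistortPoints(np.array(uv,float).reshape(-1,1,2),K,D).reshape(-1,2)
    r=np.c_[u[:,0],-u[:,1],-np.ones(len(u))]
    return T[:3,3],r@T[:3,:3].T
def onplane(c,uv,z):
    o,r=ray(c,uv); return o+r*((z-o[2])/r[:,2])[:,None]
def depthpts(c,d):
    v,u=np.mgrid[:400,:640]; o,r=ray(c,np.c_[u.ravel(),v.ravel()])
    return (o+r*d.reshape(-1,1)).reshape(400,640,3)
E
python3 - <<'E'
from h import *
for n in("top","scene"):
    p,d,c=snap(n); cv2.imwrite(f"pics/{n}0.png",p[:,:,::-1]); np.savez(f"{n}0.npz",p=p,d=d); print(n,np.round(c["pose"],3).tolist(),c["intrinsics"],c["dist"])
s=env.observe();print(s)
E
```

```text
top [[0.015, 0.99, -0.141, 0.444], [-1.0, 0.016, 0.001, 0.117], [0.004, 0.141, 0.99, 1.247], [0.0, 0.0, 0.0, 1.0]] [[490.96478782   0.         314.64276545]
 [  0.         490.96478782 199.17684513]
 [  0.           0.           1.        ]] [0.02485663 0.         0.         0.         0.        ]
scene [[-0.128, -0.679, 0.723, 1.433], [0.992, -0.099, 0.083, 0.202], [0.015, 0.728, 0.686, 0.858], [0.0, 0.0, 0.0, 1.0]] [[471.84653161   0.         318.93370061]
 [  0.         471.84653161 196.63507441]
 [  0.           0.           1.        ]] [-0.10117104  0.          0.          0.          0.        ]
{'t': 0.1, 'q': array([ 1.10970582e+00,  1.81510154e-01,  1.60787347e+00, -4.70820552e-06,
        1.35380851e+00, -2.06274724e-01]), 'joint_vel': array([ 0.00015095, -0.00187023, -0.00247267,  0.00030528,  0.00108446,
        0.00055787]), 'tau': array([ 5.07980658e-04, -4.45875978e+01, -3.52237058e+01, -1.01650289e-04,
        4.23746722e-03,  5.85484327e-05]), 'eef_pos': array([0.14468843, 0.55599671, 0.23046653]), 'tcp_rot': array([-2.59763329e-04,  1.27062929e-01,  9.91894335e-01, -7.56382430e-04]), 'wrist_force': array([-0.62175609, -0.59543308, -0.46521066]), 'moment': array([ 0.00793329, -0.0102065 ,  0.01905109]), 'gripper_force': 0.0, 'width': 0.08582409533874422}
```

View pics/top0.png

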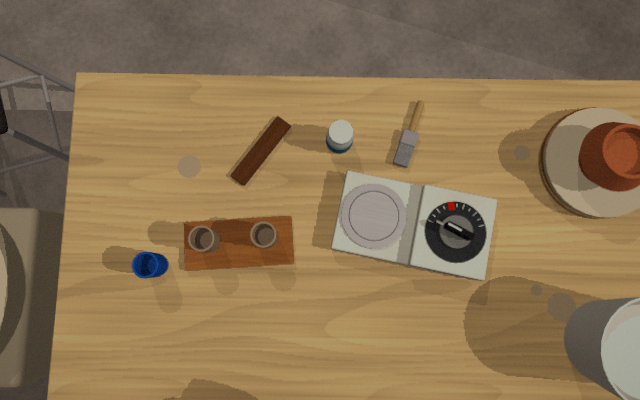

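View pics/scene0.png

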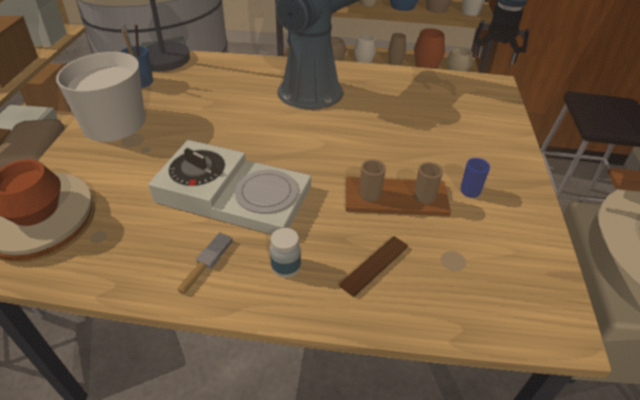

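Top view: cups are at about (203,238) and (263,234) on the board. The blue decoy is at (150,265), the plate at (373,216), the dial at (456,231) with its pointer to the left at about (430,222), and the red mark at (452,206). Now measuring.

```bash
cat > m.py <<'E'
from h import *
z=np.load("top0.npz");p,d=z["p"],z["d"];c=vision.camera_params("top");P=depthpts(c,d)
for (u,v) in((203,238),(263,234)):
    w=P[v-28:v+28,u-28:u+28].reshape(-1,3); r=w[(w[:,2]>.105)&(w[:,2]<.122)]
    (cx,cy),R=cv2.minEnclosingCircle(r[:,:2].astype(np.float32)); print("cup",len(r),np.round([cx,cy,R,np.median(r[:,2])],4))
hsv=cv2.cvtColor(p,cv2.COLOR_RGB2HSV)
# white dryer top console / base
w=P[160:290,320:510].reshape(-1,3)
con=w[(w[:,2]>.064)&(w[:,2]<.078)]; print("console",cv2.minAreaRect(con[:,:2].astype(np.float32)),np.median(con[:,2]))
bar=w[(w[:,2]>.108)&(w[:,2]<.125)]; print("bar",len(bar),cv2.minAreaRect(bar[:,:2].astype(np.float32)),np.median(bar[:,2]),bar.mean(0))
alld=w[(w[:,2]>.025)]; print("dryer",cv2.minAreaRect(alld[:,:2].astype(np.float32)))
m=((hsv[...,0]<8)|(hsv[...,0]>172))&(hsv[...,1]>170)&(hsv[...,2]>100); m[:, :430]=0;m[:,480:]=0;m[:190]=0;m[240:]=0
v,u=np.nonzero(m);print("red",len(u),u.mean(),v.mean(),onplane(c,[[u.mean(),v.mean()]],.071))
# plate ellipse by colour: not-white vs white
sub=p[175:260,330:415];print(hsv[216,373],hsv[190,345],P[216,373])
w=P[120:160,315:365].reshape(-1,3);j=w[w[:,2]>.08];print("jar",j.mean(0))
cv2.imwrite("pics/dial.png",cv2.resize(p[180:285,395:505,::-1],None,fx=5,fy=5,interpolation=cv2.INTER_CUBIC))
E
python3 m.py
```

```text
cup 233 [0.511  0.3752 0.031  0.1136]
cup 208 [0.5225 0.2338 0.0309 0.1139]
console ((0.539059042930603, -0.21931704878807068), (0.18303516507148743, 0.20068441331386566), 78.83930969238281) 0.07164915107993863
bar 221 ((0.5382285118103027, -0.22114989161491394), (0.06619615107774734, 0.017001518979668617), 63.37438201904297) 0.11794431452038623 [ 0.53766261 -0.22066206  0.11762535]
dryer ((0.5773942470550537, -0.10774318873882294), (0.4356333017349243, 0.28806546330451965), 87.27735137939453)
red 51 450.94117647058823 205.52941176470588 [[ 0.60135979 -0.21414519  0.071     ]]
[ 14  24 160] [ 32  25 176] [ 0.57482064 -0.02826427  0.05404256]
jar [0.7635116  0.0571727  0.12556181]
```

View pics/dial.png

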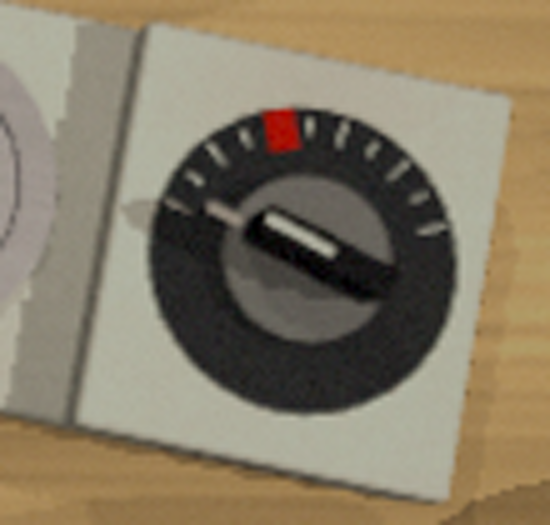

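```bash
cat > go.py <<'E'
import sys
from h import *
from scipy.spatial.transform import Rotation as R
s=env.observe();q=s["tcp_rot"];T=R.from_quat([q[1],q[2],q[3],q[0]])
print("t",s["t"],"pos",np.round(s["eef_pos"],4),"z",np.round(T.as_matrix()[:,2],4),"phi",np.degrees(np.arctan2(*T.as_matrix()[[1,0],1])),"F",np.round(s["wrist_force"],2),"w",s["width"],"gf",s["gripper_force"])
for a in sys.argv[1:]:
    print(a,"slide",np.round(T.inv().apply(np.array(eval(a))-s["eef_pos"])*100,2))
E
python3 go.py "(.511,.375,.231)" "(.511,.375,.15)" "(.511,.375,.055)"
```

```text
t 0.1 pos [0.1447 0.556  0.2305] z [-7.0e-04 -1.4e-03 -1.0e+00] phi 75.4002038041773 F [-0.62 -0.6  -0.47] w 0.08582409533874422 gf 0.0
(.511,.375,.231) slide [-40.01  -8.28  -0.05]
(.511,.375,.15) slide [-40.01  -8.27   8.05]
(.511,.375,.055) slide [-40.02  -8.25  17.55]
```

Request:
step_arm(targets=[{"slide": [-40.0,-8.3,0],"twist": [0,0,0]},{"slide": [-40.0,-8.3,0],"twist": [0,0,0]},{"slide": [-40.0,-8.3,0],"twist": [0,0,0]},{"slide": [-40.0,-8.3,0],"twist": [0,0,0]},{"slide": [-40.0,-8.3,0],"twist": [0,0,0]},{"slide": [-40.0,-8.3,0],"twist": [0,0,0]},{"slide": [-40.0,-8.3,0],"twist": [0,0,0]},{"slide": [-40.0,-8.3,0],"twist": [0,0,0]},{"slide": [-40.0,-8.3,8.0],"twist": [0,0,0]},{"slide": [-40.0,-8.3,8.0],"twist": [0,0,0]}])

```text
t: 1.35
eef_pos: [0.5073, 0.3745, 0.1468]
tcp_rot: [-0.004, 0.127, 0.992, -0.002]
wrist_force: [-1.4, 0.2, 0.7]
width: 0.0856
gripper_force: 0.0
```

```bash
python3 go.py "(.511,.375,.15)" "(.511,.375,.055)"
```

```text
t 1.35 pos [0.5073 0.3745 0.1468] z [-0.0078 -0.0034 -1.    ] phi 75.4471803322693 F [-1.38  0.16  0.71] w 0.0855813842656361 gf 0.0
(.511,.375,.15) slide [-0.34  0.14 -0.33]
(.511,.375,.055) slide [-0.41  0.19  9.17]
```

Request:
step_arm(targets=[{"slide": [0,0,4],"twist": [0,0,0]},{"slide": [0,0,7],"twist": [0,0,0]},{"slide": [0,0,9.3],"twist": [0,0,0]},{"slide": [0,0,9.3],"twist": [0,0,0]},{"slide": [0,0,9.3],"twist": [0,0,0]}])

```text
t: 1.98
eef_pos: [0.5116, 0.3762, 0.0599]
tcp_rot: [0.001, 0.127, 0.992, 0.001]
wrist_force: [-0.5, 0.2, -0.5]
width: 0.0852
gripper_force: 0.0
```

```bash
python3 go.py "(.511,.375,.055)"
```

```text
t 1.975 pos [0.5116 0.3762 0.0599] z [ 1.5e-03  8.0e-04 -1.0e+00] phi 75.44221432879041 F [-0.53  0.23 -0.49] w 0.08517569145348683 gf 0.0
(.511,.375,.055) slide [ 0.03 -0.13  0.49]
```

Request:
step_arm(gripper=1, targets=[{"slide": [0,0,0],"twist": [0,0,0]},{"slide": [0,0,0],"twist": [0,0,0]},{"slide": [0,0,0],"twist": [0,0,0]},{"slide": [0,0,0],"twist": [0,0,0]},{"slide": [0,0,0],"twist": [0,0,0]},{"slide": [0,0,0],"twist": [0,0,0]}])

```text
t: 2.72
eef_pos: [0.5122, 0.3754, 0.0604]
tcp_rot: [0.001, 0.127, 0.992, 0.0]
wrist_force: [-1.3, -3.3, 6.6]
width: 0.0595
gripper_force: 58.3
```

Request:
step_arm(targets=[{"slide": [0,0,-1],"twist": [0,0,0]},{"slide": [0,0,-3],"twist": [0,0,0]},{"slide": [0,0,-5],"twist": [0,0,0]},{"slide": [0,0,-6],"twist": [0,0,0]},{"slide": [0,0,-6],"twist": [0,0,0]},{"slide": [0,0,-6],"twist": [0,0,0]},{"slide": [0,0,-6],"twist": [0,0,0]},{"slide": [0,0,-6],"twist": [0,0,0]}])

```text
t: 3.72
eef_pos: [0.5107, 0.3751, 0.1175]
tcp_rot: [-0.001, 0.127, 0.992, -0.0]
wrist_force: [0.4, -0.7, -4.8]
width: 0.0599
gripper_force: 60.6
```

Request:
step_arm(targets=[{"slide": [0,0,0],"twist": [0,0,0]}])

```text
t: 3.85
eef_pos: [0.5109, 0.3752, 0.1179]
tcp_rot: [-0.0, 0.127, 0.992, -0.0]
wrist_force: [0.0, -0.4, -4.2]
width: 0.0599
gripper_force: 60.6
```

Request:
step_arm(targets=[{"slide": [0,0,0],"twist": [0,0,0]}])

```text
t: 3.98
eef_pos: [0.5111, 0.3753, 0.1181]
tcp_rot: [-0.0, 0.127, 0.992, -0.0]
wrist_force: [-0.5, 0.8, -4.9]
width: 0.0597
gripper_force: 60.6
```

Request:
step_arm(targets=[{"slide": [0,0,0],"twist": [0,0,0]}])

```text
t: 4.1
eef_pos: [0.5111, 0.3753, 0.1183]
tcp_rot: [0.0, 0.127, 0.992, 0.0]
wrist_force: [-0.2, -0.4, -3.9]
width: 0.0597
gripper_force: 60.6
```

Reads about 4.4 N against a baseline near 0, so this is the damp one. A few more readings to confirm, then work out the move.

```bash
python3 - <<'E'
from h import *
f=[]
for i in range(6):
    p,d,c=snap("scene"); f.append(env.observe()["wrist_force"][2])
print(np.round(f,2),np.mean(f))
cv2.imwrite("pics/lift.png",p[:,:,::-1])
E
python3 go.py "(.511,.375,.21)" "(.576,-.029,.21)" "(.576,-.029,.12)" "(.576,-.029,.093)"
```

```text
[-4.23 -3.86 -4.54 -3.76 -3.68 -3.97] -4.0072288280682296
t 4.4 pos [0.5111 0.3753 0.1183] z [ 0. -0. -1.] phi 75.39706968522277 F [-0.52  0.42 -3.97] w 0.059803132610321524 gf 60.64254470926244
(.511,.375,.21) slide [ 0.   -0.03 -9.17]
(.576,-.029,.21) slide [-16.47 -37.49  -9.17]
(.576,-.029,.12) slide [-16.47 -37.49  -0.17]
(.576,-.029,.093) slide [-16.47 -37.49   2.53]
```

Request:
step_arm(targets=[{"slide": [0,0,-3],"twist": [0,0,0]},{"slide": [0,0,-7],"twist": [0,0,0]},{"slide": [0,0,-9.2],"twist": [0,0,0]},{"slide": [-0.9,-2,-9.2],"twist": [0,0,0]},{"slide": [-2.6,-6,-9.2],"twist": [0,0,0]},{"slide": [-4.4,-10,-9.2],"twist": [0,0,0]},{"slide": [-6.2,-14,-9.2],"twist": [0,0,0]},{"slide": [-7.9,-18,-9.2],"twist": [0,0,0]},{"slide": [-9.7,-22,-9.2],"twist": [0,0,0]},{"slide": [-11.4,-26,-9.2],"twist": [0,0,0]}])

```text
t: 5.65
eef_pos: [0.555, 0.0926, 0.209]
tcp_rot: [-0.001, 0.127, 0.992, -0.0]
wrist_force: [0.4, -0.3, -3.6]
width: 0.06
gripper_force: 61.6
```

Request:
step_arm(targets=[{"slide": [-1.8,-4,0],"twist": [0,0,0]},{"slide": [-3.5,-8,0],"twist": [0,0,0]},{"slide": [-4.6,-10.5,0],"twist": [0,0,0]},{"slide": [-5.1,-11.5,0],"twist": [0,0,0]},{"slide": [-5.1,-11.5,2],"twist": [0,0,0]},{"slide": [-5.1,-11.5,5],"twist": [0,0,0]},{"slide": [-5.1,-11.5,8],"twist": [0,0,0]},{"slide": [-5.1,-11.5,10],"twist": [0,0,0]},{"slide": [-5.1,-11.5,10],"twist": [0,0,0]},{"slide": [-5.1,-11.5,10],"twist": [0,0,0]}])

```text
t: 6.9
eef_pos: [0.5766, -0.029, 0.111]
tcp_rot: [0.0, 0.127, 0.992, -0.0]
wrist_force: [0.3, 0.2, -4.8]
width: 0.0597
gripper_force: 61.7
```

```bash
python3 - <<'E'
from h import *
p,d,c=snap("scene"); cv2.imwrite("pics/above.png",cv2.resize(p[100:260,130:350,::-1],None,fx=3,fy=3))
E
python3 go.py "(.576,-.029,.093)"
```

```text
t 6.95 pos [ 0.577  -0.0292  0.1115] z [ 1.8e-03 -4.0e-04 -1.0e+00] phi 75.41847789276218 F [ 0.57 -0.11 -4.12] w 0.059669885138892674 gf 61.650136656244285
(.576,-.029,.093) slide [ 0.1  -0.01  1.84]
```

View pics/above.png

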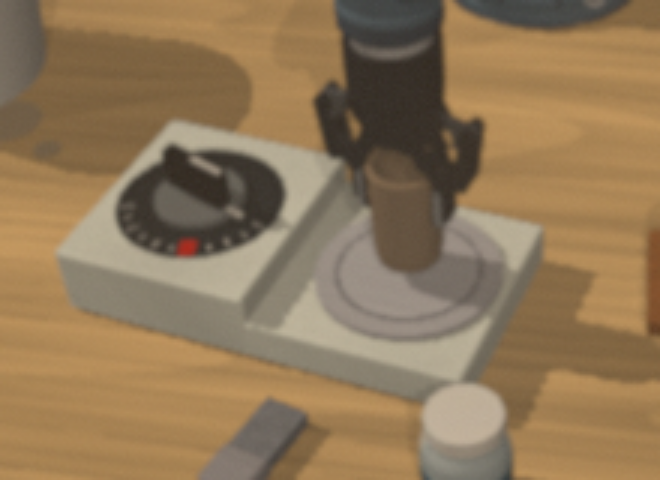

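Cup hangs upright in the gripper over the plate's middle, foot near crop pixel (408,265). Lowering slowly.

Request:
step_arm(targets=[{"slide": [0,0,0.6],"twist": [0,0,0]},{"slide": [0,0,1.1],"twist": [0,0,0]},{"slide": [0,0,1.5],"twist": [0,0,0]},{"slide": [0,0,1.6],"twist": [0,0,0]},{"slide": [0,0,1.6],"twist": [0,0,0]},{"slide": [0,0,1.6],"twist": [0,0,0]}])

```text
t: 7.7
eef_pos: [0.5764, -0.0292, 0.0944]
tcp_rot: [0.0, 0.127, 0.992, -0.0]
wrist_force: [0.5, 0.3, -4.3]
width: 0.0594
gripper_force: 61.6
```

Request:
step_arm(targets=[{"slide": [0,0,0.1],"twist": [0,0,0]},{"slide": [0,0,0.1],"twist": [0,0,0]}])

```text
t: 7.95
eef_pos: [0.5762, -0.0292, 0.0932]
tcp_rot: [-0.0, 0.127, 0.992, 0.0]
wrist_force: [-0.1, -0.3, -5.3]
width: 0.0596
gripper_force: 61.6
```

Request:
step_arm(targets=[{"slide": [0,0,0.1],"twist": [0,0,0]},{"slide": [0,0,0.1],"twist": [0,0,0]}])

```text
t: 8.2
eef_pos: [0.5764, -0.0292, 0.0926]
tcp_rot: [0.0, 0.127, 0.992, -0.0]
wrist_force: [0.1, -0.5, -1.3]
width: 0.0597
gripper_force: 61.6
```

Request:
step_arm(targets=[{"slide": [0,0,0.05],"twist": [0,0,0]},{"slide": [0,0,0.05],"twist": [0,0,0]}])

```text
t: 8.45
eef_pos: [0.5766, -0.0293, 0.0925]
tcp_rot: [0.0, 0.127, 0.992, -0.0]
wrist_force: [-2.9, -0.5, 5.3]
width: 0.0597
gripper_force: 61.7
```

Request:
step_arm(gripper=0, targets=[{"slide": [0,0,0],"twist": [0,0,0]},{"slide": [0,0,0],"twist": [0,0,0]},{"slide": [0,0,0],"twist": [0,0,0]},{"slide": [0,0,0],"twist": [0,0,0]},{"slide": [0,0,0],"twist": [0,0,0]},{"slide": [0,0,0],"twist": [0,0,0]}])

```text
t: 9.2
eef_pos: [0.5763, -0.0292, 0.0918]
tcp_rot: [0.0, 0.127, 0.992, -0.0]
wrist_force: [0.0, 0.3, -0.5]
width: 0.0851
gripper_force: 0.0
```

Request:
step_arm(targets=[{"slide": [0,0,-2],"twist": [0,0,0]},{"slide": [0,0,-6],"twist": [0,0,0]},{"slide": [0,0,-11],"twist": [0,0,0]},{"slide": [0,0,-13],"twist": [0,0,0]},{"slide": [0,0,-13],"twist": [0,0,0]},{"slide": [0,0,-13],"twist": [0,0,0]}])

```text
t: 9.95
eef_pos: [0.5754, -0.029, 0.2203]
tcp_rot: [-0.001, 0.127, 0.992, 0.0]
wrist_force: [0.3, 0.2, -0.9]
width: 0.0852
gripper_force: 0.0
```

```bash
python3 go.py "(.5382,-.2211,.22)" "(.5382,-.2211,.087)"
```

```text
t 9.95 pos [ 0.5754 -0.029   0.2203] z [-2.1e-03  6.0e-04 -1.0e+00] phi 75.39936905430397 F [ 0.28  0.19 -0.89] w 0.08519873672881344 gf 0.0
(.5382,-.2211,.22) slide [ -1.24 -19.53   0.03]
(.5382,-.2211,.087) slide [ -1.27 -19.53  13.33]
```

Request:
step_arm(targets=[{"slide": [-0.3,-4,0],"twist": [0,0,10]},{"slide": [-0.6,-8,0],"twist": [0,0,20]},{"slide": [-0.8,-12,0],"twist": [0,0,30]},{"slide": [-1,-16,0],"twist": [0,0,40]},{"slide": [-1.2,-19.5,0],"twist": [0,0,50]},{"slide": [-1.2,-19.5,0],"twist": [0,0,60]},{"slide": [-1.2,-19.5,0],"twist": [0,0,70]},{"slide": [-1.2,-19.5,0],"twist": [0,0,80]},{"slide": [-1.2,-19.5,0],"twist": [0,0,90]},{"slide": [-1.2,-19.5,0],"twist": [0,0,100]}])

```text
t: 11.2
eef_pos: [0.5378, -0.2203, 0.2195]
tcp_rot: [-0.002, 0.843, 0.538, -0.001]
wrist_force: [-0.6, 0.2, -0.2]
width: 0.0854
gripper_force: 0.0
```

Request:
step_arm(targets=[{"slide": [0,0,0],"twist": [0,0,2]},{"slide": [0,0,0],"twist": [0,0,2]},{"slide": [0,0,0],"twist": [0,0,2]},{"slide": [0,0,0],"twist": [0,0,2]}])

```text
t: 11.7
eef_pos: [0.5387, -0.2209, 0.2217]
tcp_rot: [-0.0, 0.851, 0.526, -0.0]
wrist_force: [0.5, 0.4, -0.1]
width: 0.0857
gripper_force: 0.0
```

```bash
python3 go.py "(.5382,-.2211,.22)" "(.5382,-.2211,.13)"  "(.5382,-.2211,.088)"
```

```text
t 11.7 pos [ 0.5387 -0.2209  0.2217] z [-1.e-04  1.e-04 -1.e+00] phi -26.540254326168128 F [ 0.45  0.36 -0.07] w 0.08566349100459575 gf 0.0
(.5382,-.2211,.22) slide [-0.04 -0.03  0.17]
(.5382,-.2211,.13) slide [-0.04 -0.03  9.17]
(.5382,-.2211,.088) slide [-0.04 -0.03 13.37]
```

Request:
step_arm(targets=[{"slide": [0,0,4],"twist": [0,0,0]},{"slide": [0,0,8],"twist": [0,0,0]},{"slide": [0,0,11],"twist": [0,0,0]},{"slide": [0,0,12.5],"twist": [0,0,0]},{"slide": [0,0,13.3],"twist": [0,0,0]},{"slide": [0,0,13.3],"twist": [0,0,0]},{"slide": [0,0,13.3],"twist": [0,0,0]}])

```text
t: 12.58
eef_pos: [0.5395, -0.2214, 0.0901]
tcp_rot: [0.001, 0.851, 0.526, 0.0]
wrist_force: [-0.4, -0.1, 0.1]
width: 0.0854
gripper_force: 0.0
```

Request:
step_arm(gripper=1, targets=[{"slide": [0,0,0],"twist": [0,0,0]},{"slide": [0,0,0],"twist": [0,0,0]},{"slide": [0,0,0],"twist": [0,0,0]},{"slide": [0,0,0],"twist": [0,0,0]},{"slide": [0,0,0],"twist": [0,0,0]},{"slide": [0,0,0],"twist": [0,0,0]},{"slide": [0,0,0],"twist": [0,0,0]},{"slide": [0,0,0],"twist": [0,0,0]}])

```text
t: 13.58
eef_pos: [0.5377, -0.2204, 0.0891]
tcp_rot: [-0.001, 0.851, 0.526, -0.001]
wrist_force: [-5.1, 2.6, 6.5]
width: 0.0149
gripper_force: 59.5
```

```bash
python3 go.py; python3 -c "
from h import *
print(env.observe()['moment'])"
```

```text
t 13.575 pos [ 0.5377 -0.2204  0.0891] z [-0.0023  0.001  -1.    ] phi -26.581160073525275 F [-5.13  2.56  6.55] w 0.014861069384833892 gf 59.49007987976074
[0.3090724  0.74265354 0.02305406]
```

Request:
step_arm(targets=[{"slide": [0,0,0],"twist": [0,0,6]},{"slide": [0,0,0],"twist": [0,0,13]},{"slide": [0,0,0],"twist": [0,0,20]},{"slide": [0,0,0],"twist": [0,0,27]},{"slide": [0,0,0],"twist": [0,0,34]},{"slide": [0,0,0],"twist": [0,0,41]},{"slide": [0,0,0],"twist": [0,0,48]},{"slide": [0,0,0],"twist": [0,0,54]},{"slide": [0,0,0],"twist": [0,0,57]},{"slide": [0,0,0],"twist": [0,0,57]}])

```text
t: 14.82
eef_pos: [0.5392, -0.2226, 0.0891]
tcp_rot: [0.002, 0.998, 0.055, 0.001]
wrist_force: [1.3, -6.7, -1.6]
width: 0.015
gripper_force: 58.5
```

Request:
step_arm(targets=[{"slide": [0,0,0],"twist": [0,0,0]},{"slide": [0,0,0],"twist": [0,0,0]},{"slide": [0,0,0],"twist": [0,0,0]}])

```text
t: 15.2
eef_pos: [0.5392, -0.2226, 0.0891]
tcp_rot: [0.002, 0.998, 0.056, 0.001]
wrist_force: [1.5, -5.7, -2.0]
width: 0.015
gripper_force: 58.5
```

Request:
step_arm(gripper=0, targets=[{"slide": [0,0,0],"twist": [0,0,0]},{"slide": [0,0,0],"twist": [0,0,0]},{"slide": [0,0,0],"twist": [0,0,0]},{"slide": [0,0,0],"twist": [0,0,0]},{"slide": [0,0,0],"twist": [0,0,0]},{"slide": [0,0,0],"twist": [0,0,0]},{"slide": [0,0,0],"twist": [0,0,0]}])

```text
t: 16.08
eef_pos: [0.5387, -0.2209, 0.0888]
tcp_rot: [-0.0, 0.998, 0.056, -0.0]
wrist_force: [0.4, 0.7, -0.2]
width: 0.0857
gripper_force: 0.0
```

```bash
python3 go.py "(.5382,-.2211,.23)" "(.3,-.25,.25)"
```

```text
t 16.075 pos [ 0.5387 -0.2209  0.0888] z [-0.  0. -1.] phi -83.59672174209022 F [ 0.42  0.7  -0.2 ] w 0.08567795436306597 gf 0.0
(.5382,-.2211,.23) slide [ -0.05   0.02 -14.12]
(.3,-.25,.25) slide [-24.05   0.23 -16.12]
```

Request:
step_arm(targets=[{"slide": [0,0,-4],"twist": [0,0,0]},{"slide": [0,0,-9],"twist": [0,0,0]},{"slide": [0,0,-14],"twist": [0,0,0]},{"slide": [0,0,-16],"twist": [0,0,0]},{"slide": [-5,0,-16],"twist": [0,0,0]},{"slide": [-10,0,-16],"twist": [0,0,0]},{"slide": [-15,0,-16],"twist": [0,0,0]},{"slide": [-20,0,-16],"twist": [0,0,0]},{"slide": [-22,0,-16],"twist": [0,0,0]},{"slide": [-22,0,-16],"twist": [0,0,0]}])

```text
t: 17.32
eef_pos: [0.3193, -0.2457, 0.2491]
tcp_rot: [0.0, 0.999, 0.055, 0.0]
wrist_force: [0.3, 0.4, -0.4]
width: 0.0853
gripper_force: 0.0
```

Run:
```python
from h import *
p,d,c=snap("top"); np.savez("top1.npz",p=p,d=d); P=depthpts(c,d)
w=P[160:290,420:510].reshape(-1,3); bar=w[(w[:,2]>.108)&(w[:,2]<.125)]; print("bar",len(bar),cv2.minAreaRect(bar[:,:2].astype(np.float32)))
for (u,v) in((263,234),(373,210)):
    w=P[v-32:v+32,u-32:u+32].reshape(-1,3); zt=.113 if u<300 else .145
    r=w[abs(w[:,2]-zt)<.009]; print("cup",cv2.minEnclosingCircle(r[:,:2].astype(np.float32)),np.median(r[:,2]))
cv2.imwrite("pics/top1.png",p[:,:,::-1]); cv2.imwrite("pics/dial1.png",cv2.resize(p[170:285,325:505,::-1],None,fx=4,fy=4,interpolation=cv2.INTER_CUBIC))
```

```text
bar 237 ((0.5385987758636475, -0.2218017280101776), (0.06536583602428436, 0.019845088943839073), 5.71920919418335)
cup ((0.5221123695373535, 0.23372437059879303), 0.03068086877465248) 0.11409781819838893
cup ((0.5749953389167786, -0.028505701571702957), 0.031052149832248688) 0.14581895619873275
```

View pics/dial1.png

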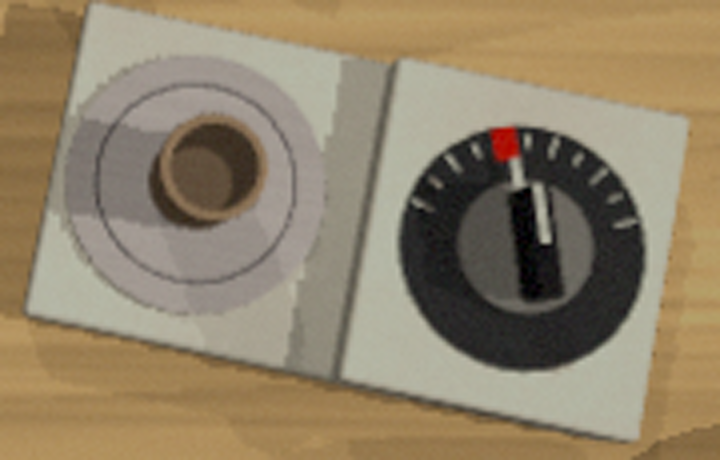

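View pics/top1.png

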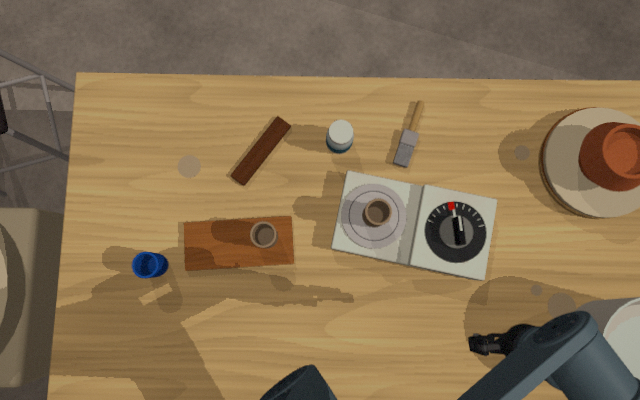

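The cup stands on the plate and the dry one is still on the board. The pointer, at about (515,165) in the crop, is on or near the red mark, at about (506,143). I'll measure this more exactly.

Run:
```python
from h import *
import cv2
def cw(v): return np.degrees(np.arctan2(v[0],v[1]))
for n in ("top","scene"):
    ps=[snap(n)[0].astype(float) for _ in range(6)]; p=np.mean(ps,0).astype(np.uint8); c=vision.camera_params(n)
    hsv=cv2.cvtColor(p,cv2.COLOR_RGB2HSV); v,u=np.mgrid[:400,:640]
    uv=np.c_[u.ravel(),v.ravel()]
    X=onplane(c,uv,.071).reshape(400,640,3); 
    V=p.max(2)
    near=np.hypot(X[...,0]-.5385,X[...,1]+.2215)<.085
    # scale centre: dark disc, outer contour fit
    dark=((V<95)|(hsv[...,1]>150))&near
    k=cv2.morphologyEx(dark.astype(np.uint8),cv2.MORPH_CLOSE,np.ones((7,7)))
    ct=max(cv2.findContours(k,cv2.RETR_EXTERNAL,cv2.CHAIN_APPROX_NONE)[0],key=cv2.contourArea).reshape(-1,2)
    q=onplane(c,ct,.071)[:,:2]; A=np.c_[2*q,np.ones(len(q))]; s=np.linalg.lstsq(A,(q**2).sum(1),rcond=None)[0]; C=s[:2]; print(n,"centre",C,"R",np.sqrt(s[2]+C@C))
    for ctr in (C,np.array([.5384,-.2214])):
        r=np.hypot(*(X[...,:2]-ctr).transpose(2,0,1))
        red=((hsv[...,0]<10)|(hsv[...,0]>170))&(hsv[...,1]>140)&(r<.08)&near
        wx=X[...,0]>ctr[0]+.03
        pt=(V>110)&(hsv[...,1]<90)&(r>.040)&(r<.056)&wx
        a=np.degrees(np.arctan2(X[...,0]-ctr[0],X[...,1]-ctr[1]))
        pt&=abs(a-84)<14
        print(" red",red.sum(),X[red].mean(0),a[red].mean(),"ptr",pt.sum(),a[pt].mean(),r[pt].mean())
    cv2.imwrite(f"pics/z_{n}.png",cv2.resize(p[195:265,420:495,::-1] if n=="top" else p[135:200,150:250,::-1],None,fx=7,fy=7,interpolation=cv2.INTER_CUBIC))
```

```text
top centre [ 0.53899919 -0.2223812 ] R 0.07172600765283899
 red 60 [ 0.59993367 -0.21352883  0.071     ] 78.88334301694097 ptr 15 87.72592569733222 0.04715435870862596
 red 60 [ 0.59993367 -0.21352883  0.071     ] 78.97202801161599 ptr 18 89.0020124545795 0.046460413767010725
scene centre [ 0.53510542 -0.22538575] R 0.07007534985665617
 red 35 [ 0.59513574 -0.21697726  0.071     ] 82.02764910654888 ptr 2 88.76936067783905 0.042396822382551075
 red 35 [ 0.59513574 -0.21697726  0.071     ] 85.5557081331765 ptr 0 nan nan<stdin>:23: RuntimeWarning: Mean of empty slice.
  ret = ret.dtype.type(ret / rcount)
```

View pics/z_scene.png

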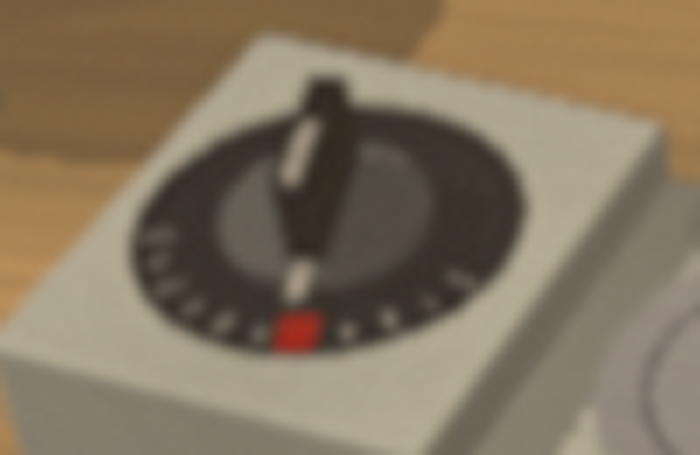

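Scene zoom: pointer centre is at (298,280), its tip near (294,303), and the red mark at (298,333). The pointer looks slightly past the mark, so I'll quantify that.

Run:
```python
from h import *
ct=vision.camera_params("top");cs=vision.camera_params("scene")
z=np.load("top1.npz");p=z["p"]
print(p[204:222,446:462].max(2)); print(p[204:222,446:462].min(2))
for c,C,L in((cs,[.5351,-.2254],[(192.57,175),(192.,178.3),(192.57,182.57)]),(ct,[.5390,-.2224],[(454,213),(451.5,205.75)])):
  for zz in(.071,.074,.079):
    q=onplane(c,L,zz)[:,:2]-(onplane(c,L,.071)[:,:2]*0+C); print(zz,np.degrees(np.arctan2(q[:,0],q[:,1])),np.hypot(*q.T))
```

```text
[[ 34  67 147 171 171 173 172 148  90  43 139 126  39  37  39  38]
 [ 34  42 148 173 171 172 171 162 114  35 143 129  42  40  42  39]
 [ 45  43 139 170 172 171 170 170 125  45 115 102  40  43  40  36]
 [ 39  40 122 162 173 171 170 173 129  48  68  66  43  40  41  38]
 [ 40  36  95 156 171 171 171 172 138  69  43  44  38  38  41  41]
 [ 36  32  68 135 159 157 161 171 149  85  36  40  42  36  40  39]
 [ 37  25  53  71  92  86 113 162 149  88  44  42  40  33  43  38]
 [ 34  33  28  35  44  39 100 162 156  96  40  38  39  42  43  43]
 [ 40  31  26  31  35  44  75 157 169 120  45  39  39  45  40  38]
 [ 45  34  34  31  35  41  71 155 180 134  37  41  43  43  41  42]
 [ 41  31  26  30  34  43  48 154 179 141  61  51  51  45  40  40]
 [ 38  31  35  45  48  66  77 149 178 155 103  75  89  95  73  44]
 [ 27  34  49  66  88 101 106 138 160 145 105  73 133 156 124  53]
 [ 47  68  74  81  81  92  92 101  92  51   7  21 139 176 145  62]
 [ 76  83  81  82  81  70  50  28   6  16  14  20 114 165 151  82]
 [ 81  80  78  82  81  70  34  22   8   0  14  21  98 158 156  94]
 [ 82  85  82  82  81  64  2
[... 1018 characters left out ...]
5   2  13 124 159 130  54]
 [ 65  74  70  72  70  62  42  20   1   5   1  11 101 149 136  73]
 [ 73  71  68  69  74  59  31  17   1   0  10  16  85 143 141  87]
 [ 73  75  73  72  69  56  18  18   9  12  12   8  74 140 151  97]
 [ 71  71  77  72  70  62  37   9  10  12  12   4  57 134 154 106]]
0.071 [88.13797191 85.34755617 80.4269262 ] [0.03446612 0.04720445 0.06347596]
0.074 [85.83984189 83.8223456  79.53808546] [0.03783796 0.05058499 0.06688707]
0.079 [82.80898247 81.69023612 78.24286462] [0.04356484 0.05628607 0.07260353]
0.071 [88.25417771 83.61238754] [0.04435484 0.06223064]
0.074 [87.11945974 82.79209419] [0.0440341  0.06193327]
0.079 [85.19257192 81.40784919] [0.04353863 0.06146624]
```

View pics/z_top.png

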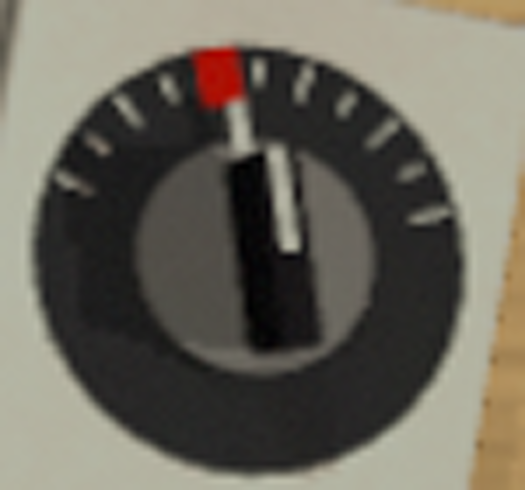

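Run:
```python
from h import *
for n in("top","scene"):
    D=[];c=None
    for i in range(8):
        p,d,c=snap(n);D.append(d)
    P=depthpts(c,np.median(D,0))
    if n=="top":
        print(n,"ptr z",P[210:215,453:455,2].round(4).tolist(),"scale",np.median(P[222:240,427:433,2]),np.median(P[208:214,446:450,2]),"red",np.median(P[204:208,449:453,2]))
        w=P[160:290,420:510].reshape(-1,3)
    else:
        print(n,"ptr z",P[173:178,191:194,2].round(4).tolist(),"red",np.median(P[181:184,191:194,2])); w=P[120:200,150:250].reshape(-1,3)
    b=w[(w[:,2]>.113)&(w[:,2]<.122)][:,:2]; m=b.mean(0); e=np.linalg.svd(b-m)[2][0] if 1 else 0
    print("bar",len(b),m,"axis cw",np.degrees(np.arctan2(abs(e[0]),e[1]*np.sign(e[0]))),cv2.minAreaRect(b.astype(np.float32)))
```

```text
top ptr z [[0.0809, 0.0818], [0.0808, 0.0825], [0.0826, 0.0823], [0.0819, 0.0831], [0.0836, 0.0824]] scale 0.07194631018472752 0.07210474386065069 red 0.07362941798721923
bar 219 [ 0.5370211  -0.22052557] axis cw 82.16264609977355 ((0.5385671854019165, -0.22166217863559723), (0.06527847796678543, 0.017871003597974777), 6.377985954284668)
scene ptr z [[0.0798, 0.0818, 0.0814], [0.0827, 0.0825, 0.0819], [0.0815, 0.0817, 0.0769], [0.0823, 0.0816, 0.0716], [0.081, 0.0802, 0.0727]] red 0.07390465279331271
bar 94 [ 0.54096249 -0.22272452] axis cw 83.86519278249433 ((0.5377182364463806, -0.22366607189178467), (0.062503881752491, 0.013046062551438808), 5.9874186515808105)
```

Depth puts the pointer about 10 mm above the scale. Allowing for that, it sits within about 1–1.5° of the mark's centre, well inside its ±7° width. The arm is clear and nothing else has moved, so I'm handing in.

```bash
python3 -c "
from bench import order; print(order.finish_job())"
```

```text
the job is handed in; nothing more can be done
None
```

I set the damp beaker, about 4.1 N when lifted, upright on the dryer plate; the dry one was never lifted and still stands on the board. The dial pointer is on the red mark to within about 1.5°, and the job is handed in, with no verdict returned.

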